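# Bring the tray of the desk caddy to the front and hold it

### The arm

A 7-joint arm with a two-finger parallel gripper is mounted at the origin on a cart in front of the work surface, level with it; the furniture and walls round the work are solid. World frame = base frame: x ahead of the robot, y to its left, z up, the work surface at z = 0. Lengths are in m, angles in rad, forces in N, time in s.
With the tool pointing down it reaches from about 0.4 to 0.875 m from the base axis. Payload 4.4 kg.
Tool frame: the origin (TCP) lies at the very end of the fingers, on their centre line; the grasp point (between the pads) lies 19 mm behind it; z points along the fingers, y is the line along which they close (so a half turn about z gives the same grasp; the last joint's range is limited). The gripper opens to 85 mm and grips with 20 to 120 N. Pads are 22 mm wide; open, the fingers measure 114 mm over their backs; the gripper's body (76 mm by 85 mm) begins 54 mm behind the grasp point. The pads swing forward as they close: fully open they stand 13 mm farther back than shut.
Start: joints at [-1.247, 0.628, 0.038, 1.517, -0.027, 0.996, -0.02], TCP at [0.247, 0.601, 0.231] pointing down, gripper open.
Joint ranges: [-3.06, 3.06], [-0.37, 2.12], [-1.25, 1.32], [0.18, 2.47], [-1.1, 4.24], [0.23, 1.98], [-2.94, 2.94]. Speed limits (rad/s): [2.57, 2.57, 3.14, 3.14, 3.14, 3.14, 3.14].

### API

Orientations are given as [roll, pitch, yaw] about the fixed x, y, z axes, in that order (R = Rz(yaw) Ry(pitch) Rx(roll)).
In Python, from bench import readout, get_image, job_done gives the robot as it stands. The module is installed in compiled form; this text tells all that it offers.
- The arm moves only by the shell command python3 -m crank 'ROWS'. ROWS is JSON, a list of rows, each a list of 7 numbers: the shift along the tool's x, y, z in cm, then the turn, a rotation vector about the tool's x, y, z in rad, then the closure in counts, from 0 (fully open) to 255 (shut). A call has 1 to 20 rows; each row shifts and turns the commanded pose from where the row before left it, along the tool's axes as they then stand; what a row does not reach is not made up. A row lasts 1/8 s, in which the tool goes at most 62.5 mm and 10.7 degrees, less where a joint would pass 70% of its speed; a pose out of reach is approached as far as the arm can. A call is refused whole if a number of a shift passes 6.25 or a number of a turn 0.188, either way. A call with a gripper value outside its range is refused whole. The fingers move at their own pace and stop on an object; the grip force is fixed at half the most. Time passes only in rows, so rows that do not move let the fingers close. It gives the time, the measured TCP pose, the force, the opening and the grip force at its end, in the units of the state.
- readout.observe(): the state, without advancing time (a new reading comes with each control period).
- get_image(name): name is "side" or "top"; returns a dict with "color" (420x560x3 uint8, red, green, blue), "mtx" (3x3 intrinsics, pixels), "xyz" and "rotation" of the camera in the world. Camera axes: x right, y up, looking along -z (the intrinsics and any distortion apply to the point x, -y, -z); pixel columns grow to the right and rows downward; lengths in m; the calibration is good to about 2 mm. A picture is of the moment at which its call begins. There is no depth.
- job_done(): hands the job in; it is judged then, once.
The state is a dict: "clock": time; "joints": joint angles; "dq": joint speeds; "effort": joint torques, N m; "tool_pos": TCP position; "tool_rot": TCP orientation; "wrist_force": force on the tool from outside, world axes, zero at the start; "moment": the same for the moment, N m; "grip_width": opening from 0.0 (shut) to 1.0 (fully open); "gripper_force": force on a finger pad.
Only numpy, scipy, OpenCV 4.12 (cv2) and the standard library are available. Lean on these libraries where they do the work, as an engineer would, in place of code of your own. Each camera call takes 0.05 s, during which the arm holds its last target. There are 200 camera calls.

### The job

Turn the rotating desk caddy until its long open tray faces the front, straight above the pointed tongue of its foot, and finish while still gripping the caddy and holding it still there, so that the tray can be sorted through; do not let go at the end. The stapler in front of the caddy lies where the tray must swing: first lift it out of the way and set it down gently, flat on the desk, its middle about 25 cm or more from the caddy's axis. The caddy must not push the stapler, and the other things on the desk stay where they are.

Things in the scene. Friction and masses are not known exactly. Their poses are not given: they have to be found in the camera images.
- caddy: Foot of the rotating desk caddy, fixed to the desk: dark steel disc, 124 mm across, 12 mm high; origin at the centre of its underside, on the vertical turning axis. A pointed tongue, 26 mm wide and 8 mm high, sticks out along the foot's own -x axis to 110 mm from the axis: this is the caddy's front (roughly towards the robot).
- caddy_rotor: Turning part of the caddy, light wood; origin and z axis as the foot's. Its tray lies along its own -x axis, so the tray is at the front when the rotor's x axis points the same way as the foot's. It turns more than a full turn either way from any start, with light bearing friction (0.025 N m) and no spring, and stays where it is left. The contents of tray and cups are fixed.
- bar_grip (a point): Centre of the caddy's grip bar, on the turning axis, 154 mm above the desk, on a steel column 20 mm thick. The bar is 70 mm long along the rotor's x axis (in line with the tray), 16 mm thick along the rotor's y axis and 36 mm high (136 to 172 mm above the desk), free on both sides and above.
- tray_mid (a point): Middle of the long open tray at the height of its rim, 101.5 mm from the turning axis; axes as the rotor's. The tray is 75 mm wide, reaches from 43 to 160 mm from the axis, underside 20 mm and rim 65 mm above the desk. 120 degrees either side of it, 75 mm from the axis, are two round cups, 66 mm across, rims 105 and 86 mm above the desk; pens in them reach up to 126 mm.
- stapler: The same stapler, with its origin at the centre of its underside, axes as for stapler_center.
- stapler_center (a point): Middle of the desk stapler, 18.5 mm above its underside. It is 135 mm long along its own x axis (hinge end to +x, towards the caddy), 37 mm high; base plate 36 mm wide, 7 mm thick; upper arm 26 mm wide (along y), from 16 to 37 mm up, closed and rigid. 0.17 to 0.34 kg. It lies in front of the caddy, pointing roughly along the tongue, its end near the tongue's tip.
- eraser_center (a point): Eraser, 24 x 52 x 12 mm, centre; a bystander near the caddy.
- binder_clip_center (a point): Binder clip, 30 x 32 x 38 mm, 12 mm above its underside; a bystander near the caddy.
- tea_light_center (a point): Tea light, 38 mm across, 15 mm high, centre; a bystander near the caddy.
- water_glass_center (a point): Water glass, 95 mm across, 122 mm high, centre; a bystander on the left.
- phone_center (a point): Phone lying flat, 82 x 164 (its y) x 10 mm, centre; a bystander at the left front.
- tape_measure_center (a point): Tape measure, 60 x 74 x 30 mm, centre; a bystander on the right. Fixed besides: carafe and candle jar (left back), sticky notes and a second stapler (right back edge), notebook with spectacles and pen (right front). The desk at the left front between phone, glass and tea light (around x = 0.45, y = 0.30, 14 cm across) is always free.
Things that resemble listed ones, but are neither listed nor needed, are in the scene too. There is more than one size of the stapler; the job needs the smaller.

How it is judged:
On the way, in this order (a step that is already met when the one before it is completed fails the run):
1. the stapler is lifted clear of the desk in the gripper (height (world z) of stapler_center above 0.045 m and contact force between the fingers and stapler above 0.5 N), for 0.1 s.
2. the stapler lies flat on the desk, let go, its middle more than 23 cm from the caddy's axis (horizontal distance between stapler_center and caddy above 0.23 m and height (world z) of stapler_center below 0.05 m and angle between stapler_center's own z axis and vertical below 0.15 rad and contact force between the fingers and stapler below 0.1 N and linear speed of stapler below 0.03 m/s), for 0.2 s.
3. the tray is at the front and the caddy is held (x of tray_mid in the frame of caddy below -0.08 m and y of tray_mid in the frame of caddy between -0.014 and 0.014 m and angular speed of caddy_rotor below 0.1 rad/s and contact force between the fingers and caddy_rotor above 1 N), for 0.2 s.
At the end, for the whole second after the job is handed in: The middle of the tray is at the front, within 14 mm sideways of the tongue's line (about 8 degrees), the rotor is at rest and the fingers press on it with more than 1 N; the stapler lies flat on the desk, let go, its middle more than 23 cm from the caddy's axis (all of step 2 and all of step 3); the arm keeps its last pose, push and grip.
It fails at once if the caddy pushes the stapler (contact force between caddy_rotor and stapler above 1.5 N).
It fails at once if the stapler is dropped (linear speed of stapler above 0.65 m/s and height (world z) of stapler_center below 0.06 m and contact force between the fingers and stapler below 0.1 N).
It fails at once if a bystander is moved by more than 25 mm (distance of any of eraser_center, binder_clip_center, tea_light_center, water_glass_center, phone_center, tape_measure_center from where it was at the start of the episode above 0.025 m).
It also fails if it takes over 69 s, if anything falls off the work surface, if the arm or the gripper's body presses on something with over 40 N, if the wrist force passes 120 N, or if a joint passes its speed limit or range.

## Working session

There is one attempt and no reset: what is moved stays moved. The work goes in short steps, Python scripts to look and compute and a shell command to move; the robot and the scene stay as the last step left them, time stands still between calls to the robot, and variables do not carry over. Pictures are saved under pics/ and viewed, at most 10 in all, crops included, and the job is handed in when it is done.

```bash
mkdir -p pics; cat > h.py <<'E'
import numpy as np, cv2
from scipy.spatial.transform import Rotation as R
from bench import readout, get_image, job_done
def cam(n):
    g=get_image(n); return g
def save(g,name): cv2.imwrite('pics/'+name,cv2.cvtColor(g['color'],cv2.COLOR_RGB2BGR))
def ray(g,p,z):
    K=np.array(g['mtx']); d=np.linalg.inv(K)@np.array([p[0],p[1],1.])
    M=np.array(g['rotation']); M=M if M.shape==(3,3) else R.from_euler('xyz',M).as_matrix()
    d=M@np.array([d[0],-d[1],-d[2]]); o=np.array(g['xyz']); return o+d*(z-o[2])/d[2]
E
python3 - <<'E'
from h import *
import pickle
for n in('top','side'):
    g=cam(n); save(g,n+'0.png'); pickle.dump(g,open(n+'0.pkl','wb')); print(n,{k:v for k,v in g.items() if k!='color'})
print(readout.observe())
E
```

```text
top {'mtx': array([[409.4310316 ,   0.        , 276.08917402],
       [  0.        , 409.4310316 , 211.37740304],
       [  0.        ,   0.        ,   1.        ]]), 'xyz': array([0.44715113, 0.02938518, 1.30764165]), 'rotation': array([ 0.0974947 , -0.02031382, -1.56517539])}
side {'mtx': array([[468.35794232,   0.        , 275.14089936],
       [  0.        , 468.35794232, 211.85572502],
       [  0.        ,   0.        ,   1.        ]]), 'xyz': array([-0.28113874, -1.23749809,  0.71435973]), 'rotation': array([ 1.20453654, -0.00151489, -0.59045408])}
{'clock': 0.1, 'joints': array([-1.2468075 ,  0.62924226,  0.03843438,  1.51828707, -0.02694333,
        0.99631504, -0.01998209]), 'dq': array([ 0.00018082, -0.00272607, -0.00115285, -0.00124297,  0.00037703,
       -0.00182698,  0.0002738 ]), 'effort': array([ 2.70519704e-03, -5.64526677e+01,  1.23040594e+00, -1.93972045e+01,
        1.12397244e-02,  5.29177225e-03, -2.94288519e-06]), 'tool_pos': array([0.24675903, 0.60071869, 0.23048215]), 'tool_rot': array([-3.13985946e+00,  5.88746015e-05,  2.75186059e+00]), 'wrist_force': array([0.42243688, 1.00678015, 0.09218969]), 'moment': array([ 0.03396951, -0.03717387, -0.03212079]), 'gripper_force': 0.0, 'grip_width': 0.9984608345197947}
```

View pics/top0.png

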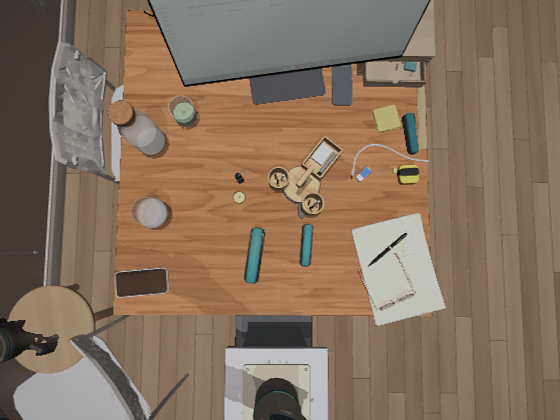

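View pics/side0.png

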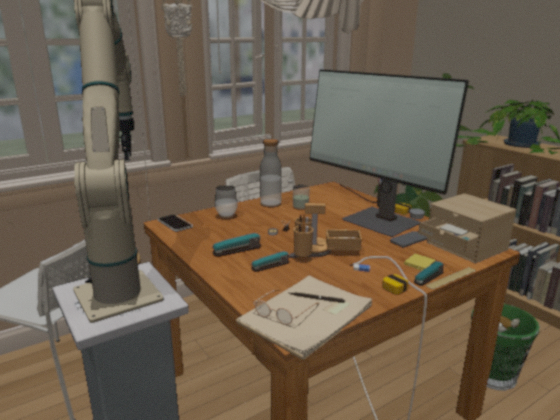

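Candidates for the stapler in the top view are the teal one at (307,245), the longer teal one at (255,255) and the fixed teal one at (411,133). The one at (307,245) is shorter and lies with its end at the tongue's tip (301,213), so I choose that and check it in a crop.

```bash
python3 - <<'E'
from h import *
import pickle
g=pickle.load(open('top0.pkl','rb')); c=g['color']
cr=c[125:295,225:385]; cv2.imwrite('pics/crop0.png',cv2.cvtColor(cv2.resize(cr,None,fx=3.5,fy=3.5,interpolation=cv2.INTER_CUBIC),cv2.COLOR_RGB2BGR))
hsv=cv2.cvtColor(c,cv2.COLOR_RGB2HSV); m=cv2.inRange(hsv,(80,80,30),(105,255,255))
cs,_=cv2.findContours(m,cv2.RETR_EXTERNAL,cv2.CHAIN_APPROX_NONE)
for k in cs:
    if cv2.contourArea(k)>150:
        b=cv2.boxPoints(cv2.minAreaRect(k)); r=cv2.minAreaRect(k)
        ctr=ray(g,r[0],.035); pts=np.array([ray(g,p,.035)[:2] for p in b]); e=[pts[1]-pts[0],pts[2]-pts[1]]; L=max(e,key=np.linalg.norm)
        print(np.round(r[0],1),ctr.round(3),[round(float(np.linalg.norm(x)),3) for x in e],'ax deg',np.degrees(np.arctan2(L[1],L[0])).round(1))
for n,p,z in[('disc',(301,184),.02),('tongue tip',(301,217),.008),('phone',(142,282),.01),('glass',(152,212),.12),('tea',(239,197),.015),('clip',(239,178),.02),('erase',(364,174),.012)]: print(n,ray(g,p,z).round(3))
E
```

```text
[253.5 254.9] [0.436 0.073 0.035] [0.169, 0.035] ax deg -6.5
[306.4 245. ] [ 0.468 -0.09   0.035] [0.125, 0.027] ax deg -3.9
[411.3 132.5] [ 0.829 -0.428  0.035] [0.029, 0.13] ax deg -175.1
disc [ 0.661 -0.075  0.02 ]
tongue tip [ 0.557 -0.076  0.008]
phone [0.35 0.42 0.01]
glass [0.559 0.365 0.12 ]
tea [0.619 0.122 0.015]
clip [0.679 0.123 0.02 ]
erase [ 0.697 -0.279  0.012]
```

View pics/crop0.png

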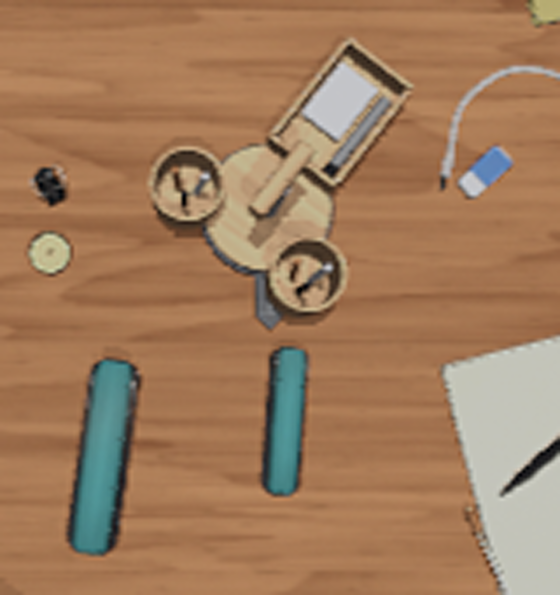

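The crop shows the short teal stapler centred at crop (285,421), i.e. (306.4,245.3) in the full image, just in front of the dark tongue tip at crop (268,328). The tray points to the back right at crop (340,112), with a cup at (188,184) and another at (308,275). The choice is confirmed.

```bash
cat >> h.py <<'E'
def plan(x,y,z,yd):
    "total shift in tool axes (cm) and turn about tool axes to reach x,y,z with tool y at yd deg"
    s=readout.observe(); r=R.from_euler('xyz',s['tool_rot'])
    t=R.from_euler('xyz',[np.pi,0,np.radians(yd)+np.pi/2])
    d=np.array([x,y,z])-s['tool_pos']
    print('t',round(s['clock'],2),'pos',s['tool_pos'].round(4),'shift cm, present axes',(r.inv().apply(d)*100).round(2),'final axes',(t.inv().apply(d)*100).round(2),'turn',(r.inv()*t).as_rotvec().round(3))
E
python3 - <<'E'
from h import *
import pickle
from scipy.optimize import least_squares
g=pickle.load(open('top0.pkl','rb'))
P=lambda u,v,z: ray(g,(225+u/3.5-.36,125+v/3.5-.36),z)[:2]
bar=P(284,178,.172);b2=[P(262,210,.172),P(307,147,.172)]
end=(P(350,40,.065)+P(410,88,.065))/2
for h in((.105,.086),(.086,.105)):
    obs=[(bar,0,0),(end,.16,0),(P(188,184,h[0]),.075,120),(P(308,275,h[1]),.075,-120)]
    f=lambda q:np.concatenate([np.array([q[0]+r*np.cos(q[2]+np.radians(a)),q[1]+r*np.sin(q[2]+np.radians(a))])-o for o,r,a in obs])
    s=least_squares(f,[.66,-.07,-.6]); print(s.x.round(4),np.degrees(s.x[2]).round(1),(f(s.x)*1000).round(1))
    A=s.x[:2]; tip=P(268,328,.008); d=tip-A; print('tongue',np.linalg.norm(d).round(4),np.degrees(np.arctan2(d[1],d[0])).round(1), 'tip',tip.round(4))
d=b2[1]-b2[0];print('bar dir',np.degrees(np.arctan2(d[1],d[0])),np.linalg.norm(d),bar)
s0,s1=P(290,349,.03),P(281,494,.03);print('stapler',s0,s1,(s0+s1)/2,np.degrees(np.arctan2(*(s0-s1)[::-1])))
plan(.5,.25,.2,86); plan(.468,-.09,.12,86)
E
```

```text
[ 0.6591 -0.0754 -0.6488] -37.2 [-1.4  0.7  2.5 -0.5  1.3 -0.4 -2.4  0.2]
tongue 0.1064 -179.4 tip [ 0.5527 -0.0766]
[ 0.6596 -0.0747 -0.6637] -38.0 [-0.9  1.4  1.5 -1.7 -0.6  0.5 -0.  -0.2]
tongue 0.1069 -179.0 tip [ 0.5527 -0.0766]
bar dir -35.09883671022849 0.06320024447802922 [ 0.66052221 -0.07611887]
stapler [ 0.53220137 -0.09446298] [ 0.40348892 -0.08623784] [ 0.46784514 -0.09035041] -3.656415322079116
t 0.1 pos [0.2468 0.6007 0.2305] shift cm, present axes [-36.75 -22.81   3.09] final axes [-27.71 -33.22   3.05] turn [-0.002 -0.    -0.32 ]
t 0.1 pos [0.2468 0.6007 0.2305] shift cm, present axes [-46.71 -55.47  11.15] final axes [-26.89 -67.36  11.05] turn [-0.002 -0.    -0.32 ]
```

```bash
python3 -m crank '[[0,0,0,0,0,-0.16,0],[0,0,0,0,0,-0.16,0],[-4,-4.7,0.4,0,0,0,0],[-4,-4.7,0.4,0,0,0,0],[-4,-4.7,0.4,0,0,0,0],[-4,-4.7,0.4,0,0,0,0],[-4,-4.7,0.4,0,0,0,0],[-4,-4.7,0.4,0,0,0,0],[-4,-4.7,0.4,0,0,0,0],[0.1,-4.9,1.1,0,0,0,0],[0.1,-4.9,1.1,0,0,0,0],[0.1,-4.9,1.1,0,0,0,0],[0.1,-4.9,1.1,0,0,0,0],[0.1,-4.9,1.1,0,0,0,0],[0.1,-4.9,1.1,0,0,0,0],[0.1,-4.9,1.1,0,0,0,0],[0,0,0,0,0,0,0],[0,0,0,0,0,0,0]]'; python3 -c "
from h import *
plan(.468,-.090,.012,86.2)"
```

```text
clock: 2.35
tool_pos: [0.4724, -0.0877, 0.1261]
tool_rot: [3.141, -0.0, 3.072]
wrist_force: [0.3, -0.3, 0.2]
grip_width: 1.001
gripper_force: 0.0
t 2.35 pos [ 0.4724 -0.0877  0.1261] shift cm, present axes [ 0.42 -0.27 11.41] final axes [ 0.43 -0.26 11.41] turn [ 0.001 -0.    -0.004]
```

```bash
python3 -m crank '[[0.4,-0.3,1.5,0,0,0,0],[0,0,2,0,0,0,0],[0,0,2,0,0,0,0],[0,0,2,0,0,0,0],[0,0,2,0,0,0,0],[0,0,1.1,0,0,0,0],[0,0,0.8,0,0,0,0],[0,0,0,0,0,0,0],[0,0,0,0,0,0,0],[0,0,0,0,0,0,0]]'; python3 -c "
from h import *
plan(.468,-.090,.012,86.2); g=cam('side'); save(g,'s1.png'); cv2.imwrite('pics/s1c.png',cv2.cvtColor(cv2.resize(g['color'][180:310,190:390],None,fx=3.5,fy=3.5),cv2.COLOR_RGB2BGR))"
```

```text
clock: 3.6
tool_pos: [0.4688, -0.0908, 0.013]
tool_rot: [-3.142, 0.001, 3.072]
wrist_force: [-0.1, 1.1, -0.1]
grip_width: 1.001
gripper_force: 0.0
t 3.6 pos [ 0.4688 -0.0908  0.013 ] shift cm, present axes [0.09 0.07 0.1 ] final axes [0.09 0.07 0.1 ] turn [-0.     0.001 -0.003]
```

View pics/s1c.png

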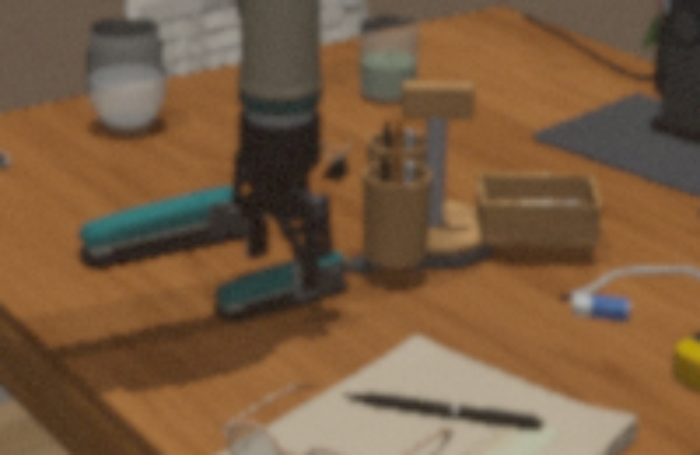

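The fingers straddle the stapler (crop 280,285), the near finger at (320,280). I close.

```bash
python3 -m crank '[[0,0,0,0,0,0,120],[0,0,0,0,0,0,180],[0,0,0,0,0,0,255],[0,0,0,0,0,0,255],[0,0,0,0,0,0,255],[0,0,0,0,0,0,255],[0,0,0,0,0,0,255],[0,0,0,0,0,0,255]]' && python3 -m crank '[[0,0,-0.5,0,0,0,255],[0,0,-1,0,0,0,255],[0,0,-2,0,0,0,255],[0,0,-2,0,0,0,255],[0,0,-3,0,0,0,255],[0,0,-3,0,0,0,255],[0,0,0,0,0,0,255],[0,0,0,0,0,0,255]]'; python3 -c "
from h import *
plan(.45,.30,.13,86.2); g=cam('side'); cv2.imwrite('pics/s2c.png',cv2.cvtColor(cv2.resize(g['color'][150:310,190:390],None,fx=3,fy=3),cv2.COLOR_RGB2BGR))"
```

```text
clock: 4.65
tool_pos: [0.4684, -0.0909, 0.0127]
tool_rot: [-3.142, -0.0, 3.072]
wrist_force: [-1.0, 0.6, 5.4]
grip_width: 0.281
gripper_force: 59.6
clock: 5.65
tool_pos: [0.4678, -0.091, 0.1271]
tool_rot: [3.142, -0.001, 3.072]
wrist_force: [0.4, 0.0, -3.6]
grip_width: 0.281
gripper_force: 59.2
t 5.65 pos [ 0.4678 -0.091   0.1271] shift cm, present axes [ 4.51 38.88 -0.29] final axes [ 4.37 38.89 -0.29] turn [ 0.    -0.001 -0.004]
```

View pics/s2c.png

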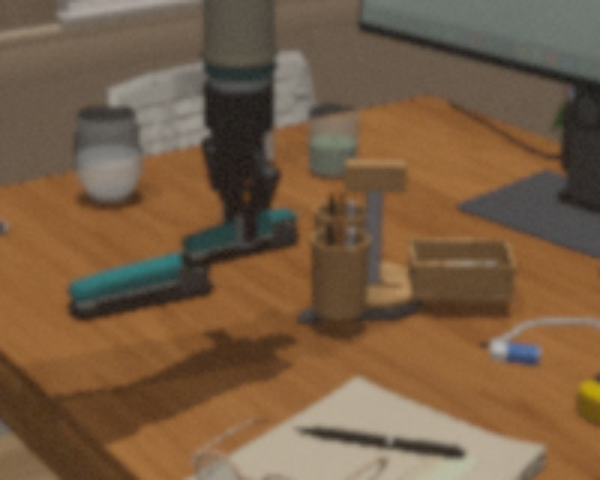

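The stapler is held level at crop (240,235) and well clear of the desk.

```bash
python3 -m crank '[[0.2,2,0,0,0,0,255],[0.4,3.5,0,0,0,0,255],[0.5,4.5,0,0,0,0,255],[0.5,4.5,0,0,0,0,255],[0.5,4.5,0,0,0,0,255],[0.5,4.5,0,0,0,0,255],[0.5,4.5,0,0,0,0,255],[0.5,4.5,0,0,0,0,255],[0.4,3.5,0,0,0,0,255],[0.2,1.7,0,0,0,0,255],[0,0,0,0,0,0,255],[0,0,0,0,0,0,255]]' && python3 -m crank '[[0,0,2,0,0,0,255],[0,0,2,0,0,0,255],[0,0,2,0,0,0,255],[0,0,2,0,0,0,255],[0,0,1.2,0,0,0,255],[0,0,0.8,0,0,0,255],[0,0,0,0,0,0,255],[0,0,0,0,0,0,255],[0,0,0,0,0,0,255]]'; python3 -c "
from h import *
plan(.45,.285,.0125,86.2)"
```

```text
clock: 7.2
tool_pos: [0.4529, 0.2856, 0.127]
tool_rot: [-3.139, -0.001, 3.07]
wrist_force: [0.8, 0.7, -1.7]
grip_width: 0.283
gripper_force: 59.3
clock: 8.32
tool_pos: [0.4531, 0.2884, 0.0281]
tool_rot: [3.141, 0.0, 3.072]
wrist_force: [-0.6, 0.3, -2.8]
grip_width: 0.28
gripper_force: 59.3
t 8.32 pos [0.4531 0.2884 0.0281] shift cm, present axes [ 0.29 -0.36  1.56] final axes [ 0.29 -0.36  1.56] turn [ 0.001  0.    -0.003]
```

```bash
python3 -m crank '[[0,0,0.5,0,0,0,255],[0,0,0.5,0,0,0,255],[0,0,0.3,0,0,0,255],[0,0,0.2,0,0,0,255],[0,0,0.1,0,0,0,255],[0,0,0,0,0,0,255],[0,0,0,0,0,0,255]]'
```

```text
clock: 9.2
tool_pos: [0.4526, 0.288, 0.0127]
tool_rot: [-3.141, -0.0, 3.072]
wrist_force: [-2.4, -1.8, 9.5]
grip_width: 0.278
gripper_force: 61.0
```

```bash
python3 -m crank '[[0,0,0,0,0,0,180],[0,0,0,0,0,0,120],[0,0,0,0,0,0,60],[0,0,0,0,0,0,0],[0,0,0,0,0,0,0],[0,0,0,0,0,0,0],[0,0,-1,0,0,0,0],[0,0,-3,0,0,0,0],[0,0,-4,0,0,0,0],[0,0,-5,0,0,0,0],[0,0,-5,0,0,0,0],[0,0,-5,0,0,0,0],[0,0,0,0,0,0,0],[0,0,0,0,0,0,0]]'; python3 - <<'E'
from h import *
plan(.66,-.0755,.23,52.5)
g=cam('side'); save(g,'s3.png'); 
E
```

```text
clock: 10.95
tool_pos: [0.4525, 0.2877, 0.2417]
tool_rot: [-3.141, -0.0, 3.072]
wrist_force: [0.6, -0.1, 0.1]
grip_width: 1.0
gripper_force: 0.0
t 10.95 pos [0.4525 0.2877 0.2417] shift cm, present axes [-23.24 -34.78   1.16] final axes [-38.57 -16.18   1.17] turn [-0.    -0.     0.585]
```

View pics/s3.png

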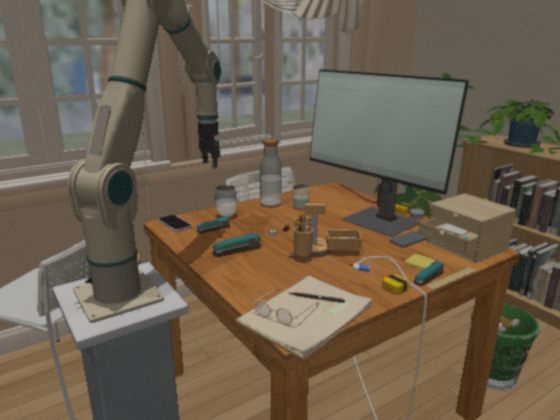

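The stapler lies flat at (213,224) near the phone and glass, nothing else has moved. Next I move over the bar, checking its position across the two views.

```bash
python3 -m crank '[[-1.5,-2.2,0,0,0,0,0],[-3,-4.5,0.2,0,0,0,0],[-3,-4.5,0.2,0,0,0,0],[-3,-4.5,0.2,0,0,0,0],[-3,-4.5,0.2,0,0,0,0],[-3,-4.5,0.2,0,0,0,0],[-3,-4.5,0.2,0,0,0,0],[-2.2,-3.3,0,0,0,0,0],[-1.5,-2.3,0,0,0,0,0],[0,0,0,0,0,0.145,0],[0,0,0,0,0,0.145,0],[0,0,0,0,0,0.145,0],[0,0,0,0,0,0.15,0],[0,0,0,0,0,0,0],[0,0,0,0,0,0,0]]'; python3 - <<'E'
from h import *
import pickle
plan(.66,-.0755,.138,52.5)
g=pickle.load(open('side0.pkl','rb'));c=g['color'][195:225,295:335]
hsv=cv2.cvtColor(c,cv2.COLOR_RGB2HSV)
cv2.imwrite('pics/barzoom.png',cv2.cvtColor(cv2.resize(c,None,fx=14,fy=14,interpolation=cv2.INTER_CUBIC),cv2.COLOR_RGB2BGR))
# axis column: project candidate axis to the side image for comparison
M=R.from_euler('xyz',g['rotation']).as_matrix()
for p in([.66,-.0755,.154],[.66,-.0755,.172],[.65,-.0755,.154],[.66,-.0655,.154],[.66+.035*.79,-.0755-.035*.61,.154],[.66-.035*.79,-.0755+.035*.61,.154]):
    q=M.T@(np.array(p)-g['xyz']); u=g['mtx']@np.array([q[0],-q[1],-q[2]]); u=u[:2]/u[2]; print(p,u.round(1),'zoom',((u-[295,195])*14+7).round())
E
```

```text
clock: 12.88
tool_pos: [0.6595, -0.0751, 0.2283]
tool_rot: [-3.14, -0.002, 2.489]
wrist_force: [-0.2, 0.1, -0.1]
grip_width: 0.998
gripper_force: 0.0
t 12.88 pos [ 0.6595 -0.0751  0.2283] shift cm, present axes [-0.08  0.    9.03] final axes [-0.06 -0.01  9.03] turn [-0.001 -0.002  0.002]
[0.66, -0.0755, 0.154] [314.6 208.9] zoom [281. 202.]
[0.66, -0.0755, 0.172] [314.8 203.9] zoom [284. 132.]
[0.65, -0.0755, 0.154] [312.3 209.5] zoom [249. 210.]
[0.66, -0.0655, 0.154] [312.8 208.1] zoom [256. 190.]
[0.68765, -0.09684999999999999, 0.154] [324.9 209.2] zoom [426. 206.]
[0.6323500000000001, -0.05415, 0.154] [304.3 208.7] zoom [137. 198.]
```

View pics/barzoom.png

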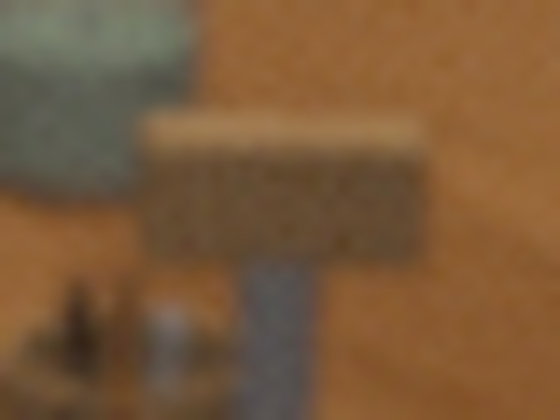

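The bar spans zoom x 143–428 (centre 285, predicted 281) and its middle is at about row 190. The axis estimate holds to about 1–2 mm, so I descend and grip.

```bash
python3 -m crank '[[0,0,1.5,0,0,0,0],[0,0,1.5,0,0,0,0],[0,0,1.5,0,0,0,0],[0,0,1.5,0,0,0,0],[0,0,1.5,0,0,0,0],[0,0,1,0,0,0,0],[0,0,0.5,0,0,0,0],[0,0,0,0,0,0,0],[0,0,0,0,0,0,0]]' && python3 -m crank '[[0,0,0,0,0,0,80],[0,0,0,0,0,0,120],[0,0,0,0,0,0,160],[0,0,0,0,0,0,200],[0,0,0,0,0,0,255],[0,0,0,0,0,0,255],[0,0,0,0,0,0,255],[0,0,0,0,0,0,255],[0,0,0,0,0,0,255]]'; python3 -c "
from h import *
plan(.66,-.0755,.138,52.5);s=readout.observe();print(s['joints'],s['wrist_force'],s['moment'])"
```

```text
clock: 14.0
tool_pos: [0.6604, -0.0753, 0.14]
tool_rot: [3.141, 0.001, 2.487]
wrist_force: [0.2, 0.0, 0.2]
grip_width: 1.001
gripper_force: 0.0
clock: 15.12
tool_pos: [0.6613, -0.0734, 0.1398]
tool_rot: [3.139, 0.001, 2.488]
wrist_force: [3.2, 4.7, -0.1]
grip_width: 0.18
gripper_force: 59.2
t 15.12 pos [ 0.6613 -0.0734  0.1398] shift cm, present axes [-0.02 -0.24  0.18] final axes [-0.02 -0.24  0.18] turn [0.003 0.001 0.001]
[ 0.03780607  0.74959893  0.05514729  1.5578249  -0.05350976  0.83365825
  1.03134091] [ 3.23404588  4.67236502 -0.11820507] [ 0.70920465 -0.51703845  0.00363781]
```

```bash
python3 -m crank '[[0,0.2,0,0,0,0,255],[0,0,0,0,0,0.05,255],[0,0,0,0,0,0.1,255],[0,0,0,0,0,0.12,255],[0,0,0,0,0,0.12,255],[0,0,0,0,0,0.12,255],[0,0,0,0,0,0.12,255],[0,0,0,0,0,0.12,255],[0,0,0,0,0,0.12,255],[0,0,0,0,0,0.08,255],[0,0,0,0,0,0.05,255],[0,0,0,0,0,0,255],[0,0,0,0,0,0,255]]'; python3 -c "
from h import *
plan(.6613,-.0734,.14,-88.3);s=readout.observe();print(s['joints'],s['wrist_force'],s['moment'])"
```

```text
clock: 16.75
tool_pos: [0.6627, -0.0729, 0.1398]
tool_rot: [3.139, -0.001, 1.488]
wrist_force: [4.3, 3.4, 0.3]
grip_width: 0.18
gripper_force: 59.3
t 16.75 pos [ 0.6627 -0.0729  0.1398] shift cm, present axes [-0.06 -0.13 -0.02] final axes [-0.14  0.05 -0.02] turn [ 1.000e-03 -2.000e-03  1.458e+00]
[-0.12140485  0.77527774  0.33490777  1.55956268 -0.3103982   0.8573328
  0.24544716] [4.3265075  3.40178059 0.29928725] [ 0.59127032 -0.62220439 -0.03271746]
```

```bash
python3 -m crank '[[0,0.2,0,0,0,0.05,255],[0,0,0,0,0,0.1,255],[0,0,0,0,0,0.12,255],[0,0,0,0,0,0.12,255],[0,0,0,0,0,0.12,255],[0,0,0,0,0,0.12,255],[0,0,0,0,0,0.12,255],[0,0,0,0,0,0.12,255],[0,0,0,0,0,0.12,255],[0,0,0,0,0,0.12,255],[0,0,0,0,0,0.12,255],[0,0,0,0,0,0.12,255],[0,0,0,0,0,0.12,255],[0,0,0,0,0,0.06,255],[0,0,0,0,0,0.04,255],[0,0,0,0,0,0,255],[0,0,0,0,0,0,255],[0,0,0,0,0,0,255]]'; python3 - <<'E'
from h import *
plan(.6627,-.0745,.14,-88.9)
a=cam('top');b=cam('side')
f=lambda g,r,c,k:cv2.resize(g['color'][r:r+120,c:c+130],None,fx=k,fy=k,interpolation=cv2.INTER_CUBIC)
cv2.imwrite('pics/fin.png',cv2.cvtColor(np.hstack([f(a,130,240,3),f(b,180,240,3)]),cv2.COLOR_RGB2BGR))
import pickle; pickle.dump((a,b),open('fin.pkl','wb'))
E
```

```text
clock: 19.0
tool_pos: [0.6641, -0.0746, 0.1398]
tool_rot: [3.141, -0.002, -0.083]
wrist_force: [5.4, -1.4, 1.8]
grip_width: 0.178
gripper_force: 59.3
t 19.0 pos [ 0.6641 -0.0746  0.1398] shift cm, present axes [-0.14  0.01 -0.02] final axes [-0.14 -0.01 -0.02] turn [ 0.001 -0.002 -0.102]
```

View pics/fin.png

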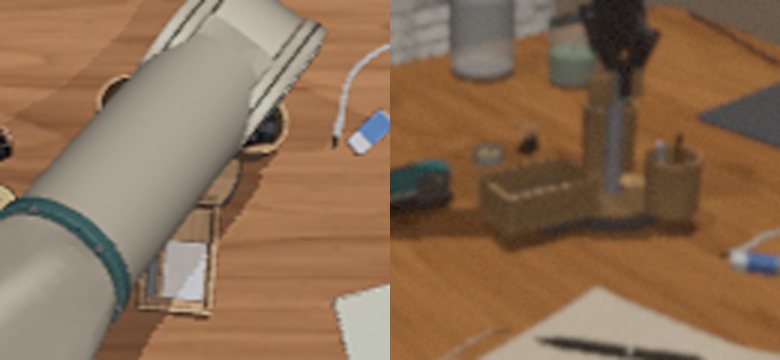

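The tray is at the front, with its front rim at crop (137,308)–(211,314). My rows summed to 0.1 rad too much, so I turn that back.

```bash
python3 -m crank '[[0,0,0,0,0,-0.03,255],[0,0,0,0,0,-0.04,255],[0,0,0,0,0,-0.03,255],[0,0,0,0,0,0,255],[0,0,0,0,0,0,255],[0,0,0,0,0,0,255],[0,0,0,0,0,0,255]]'; python3 - <<'E'
from h import *
plan(.6627,-.0745,.14,-88.9)
a=cam('top')
cv2.imwrite('pics/fin2.png',cv2.cvtColor(cv2.resize(a['color'][170:250,260:340],None,fx=7,fy=7,interpolation=cv2.INTER_CUBIC),cv2.COLOR_RGB2BGR))
E
```

```text
clock: 19.98
tool_pos: [0.6641, -0.0744, 0.1398]
tool_rot: [3.141, -0.002, 0.017]
wrist_force: [5.9, -0.4, 0.5]
grip_width: 0.174
gripper_force: 59.2
t 19.98 pos [ 0.6641 -0.0744  0.1398] shift cm, present axes [-0.14  0.01 -0.02] final axes [-0.14  0.01 -0.02] turn [ 0.001 -0.002 -0.002]
```

View pics/fin2.png

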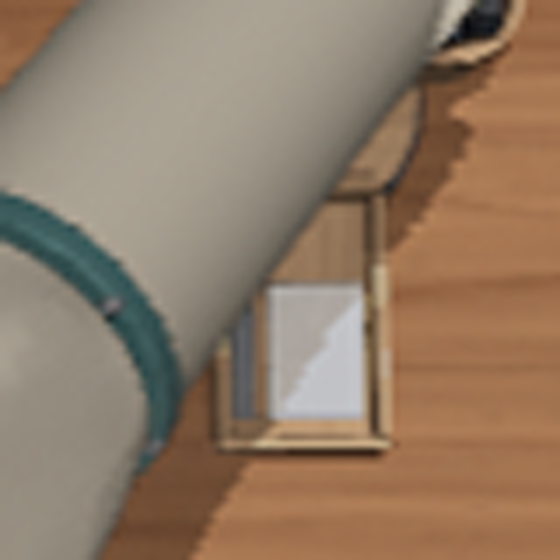

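```bash
python3 - <<'E'
from h import *
import pickle
g=pickle.load(open('top0.pkl','rb'))
for u in(217,390): print(ray(g,(260+u/7-.43,170+447/7-.43),.065))
print('tongue tip',ray(g,(225+268/3.5-.36,125+328/3.5-.36),.008))
E
```

```text
[ 0.50191783 -0.03953235  0.065     ]
[ 0.50240732 -0.11473381  0.065     ]
tongue tip [ 0.55269118 -0.07655262  0.008     ]
```

The tray's front rim runs from zoom (217,447) to (390,447), so its middle is at y = -0.077. The tongue tip is at y = -0.0766, so they are in line, and I hand in.

```bash
python3 -c "
from bench import job_done
print(job_done())"
```

```text
the job is handed in; nothing more can be done
None
```

I handed the job in with the stapler set down flat at the left front, about 42 cm from the caddy's axis, and the tray within about 1 mm of the tongue's line and still held at 59 N; no verdict came back.

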